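# Unload the locked hand press

### The job

The bench press has been left locked down on the L-shaped brass plate. Swing the safety catch well clear of the lever, raise the lever all the way up so that the punch lifts out of the plate, then draw the plate out through the opening in the front guard, turning it so that its short leg comes through, and lay it flat in the wooden tray; set it down, do not drop it. Leave the lever up and the catch open, and do not disturb the doming block, jar, tin or hammer.

Things in the scene. Friction and masses are not known exactly. Their poses are not given: they have to be found in the camera images.
- press: Green cast hand press, bolted down. Origin: centre of the base's underside, on the bench; x to its back (its front faces -x), z up. 'Press' positions below are mm in this frame. Base 200 (x) by 130 (y) by 30; on it a steel anvil, flat top at z 40, front edge x -100. Column x 45 to 95, y -28 to 28. Head x -60 to 95, y -30 to 30, z 135 to 205, with small screws standing out to x -73.
- press_punch (a point): The ram's axis at anvil height, press (-30, 0, 40). The vertical ram, 22 square, ends in a punch whose 6 mm pilot pin sits in the plate's hole while the lever is down and traps it. Raising the lever lifts the ram 18 mm per rad.
- guard_opening (a point): Middle of the foot of the opening in the guard's grey front plate, press (-92, 0, 40). The opening is 44 wide (y -22 to 22) and 22 high (z 40 to 62), closed above. Front plate x -94 to -90, z 40 to 85, y -62 to 62; clear side panels, inner faces y -58 and 58, from the front plate back to x 41. Inside the guard only the ram stands; it is open at the top.
- lever (a joint): Lever angle, rad: 0 down (lever slopes 30 degrees below level towards the front), grows as its end rises, top stop 1.65. Axis along press y. Steel rod 12 thick in the plane press y -90, outside the guard, with a cross handle at its end. Stiff, stays where left; 3 to 5 N at the handle raise it. With the catch closed it cannot rise more than about 0.05.
- lever_pivot (a point): Centre of the lever's pivot, press (0, -90, 170).
- lever_handle (a point): Middle of the lever's round wooden handle, 25 thick and 56 long, parallel to press y, sticking out sideways (press -y) from the end of the lever; it revolves freely on its spindle. 160 from the pivot axis: press (-139, -127, 90) at 0 rad, (-70, -127, 314) at 1.65 rad.
- catch (a joint): Safety catch angle, rad: 0 to 0.06 closed, its tooth lying over the lever rod; grows as its top swings outward (towards press -y), stop at 1.1. From 0.35 on the lever passes; well clear is half a radian or more. Axis along press x. Stiff, stays where left; about 1 N at the pin moves it.
- catch_pivot (a point): Centre of the catch's pivot, press (-75, -80, 50), on the side of the base below the lever.
- catch_pin (a point): Middle of the catch's finger pin: a round steel pin 14 thick at the top of the catch, parallel to press x, sticking out 46 to the front of the flat shank (8 thick); this point is 26 in front of the shank's middle. When closed it is 30 outboard of and 124 above the pivot, at press (-101, -110, 174).
- plate: Flat L-shaped brass plate, 6 thick, about 190 g, legs 20 wide, a 9 mm hole in its corner. Origin: hole centre at the underside; z up. Long leg along its -x to 145 from the hole, short leg along +y to 42; outer edges 10 beyond the hole. Starts on the anvil, hole under the punch, axes within 0.1 rad of the press's, long leg out through the guard opening, the last 75 of it overhanging the anvil.
- plate_long_end (a point): Middle of the end face of the plate's long leg, plate (-145, 0, 3).
- plate_short_end (a point): Middle of the end face of the plate's short leg, plate (0, 42, 3).
- tray: Shallow open wooden tray, fixed to the bench, 200 (its x) by 120 (its y) outside, walls 5 thick and 18 high, inner floor 5 above the bench. Origin: centre of its underside. It lies to the left or the right of the press.
- doming_block: Loose steel cube, 60 each way, with dished marks, on one side of the press. Origin: centre of its underside. Leave alone.
- jar: Loose amber glass jar, 56 across, 85 high with its cap, on the other side of the press. Origin: centre of its underside. Leave alone.
- tin: Loose closed tin, 54 across, 42 high, in front of the press. Origin: centre of its underside. Leave alone.
- hammer: Loose hammer, 240 long, lying on the bench on the side where the tray is not, handle along its -x. Leave alone.
Not all that is in view belongs to the job. What is meant by the plate is not green or orange, and is the smaller of those in its own colour.

How it is judged:
On the way, in this order (a step that is already met when the one before it is completed fails the run):
1. the safety catch is swung well clear of the lever (value of joint catch above 0.45 rad), for 0.1 s.
2. the lever is raised all the way up (value of joint lever above 1.5 rad), for 0.1 s.
3. the whole plate is in front of the guard (x of plate in the frame of press below -0.1 m and x of plate_short_end in the frame of press below -0.095 m), for 0.05 s.
At the end, for the whole second after the job is handed in: The plate lies flat (within 0.05 rad) and still on the tray's inner floor, inside its walls; the lever is still up (over 1.4 rad) and the catch still open (over 0.4 rad) (value of joint catch above 0.4 rad and value of joint lever above 1.4 rad and z of plate in the frame of tray below 0.009 m and z of each of plate_long_end, plate_short_end in the frame of tray below 0.012 m and x of plate in the frame of tray between -0.095 and 0.095 m and y of plate in the frame of tray between -0.055 and 0.055 m and x of plate_long_end in the frame of tray between -0.096 and 0.096 m and y of plate_long_end in the frame of tray between -0.056 and 0.056 m and angle between plate's own z axis and vertical below 0.05 rad and linear speed of plate below 0.02 m/s); the robot touches nothing.
It fails at once if the doming block, jar, tin or hammer is moved by more than 15 mm (distance of any of doming_block, jar, tin, hammer from where it was at the start of the episode above 0.015 m).
It fails at once if the plate is let go more than 30 mm above the tray's floor (horizontal distance between plate and tray below 0.12 m and z of plate in the frame of tray above 0.035 m and contact force between the fingers and plate below 0.1 N).
It also fails if it takes over 72 s, if anything falls off the work surface, if the arm or the gripper's body presses on something with over 40 N, if the wrist force passes 120 N, or if a joint passes its speed limit or range.

### The arm

A 6-joint arm with a two-finger parallel gripper is mounted at the origin on the work surface. World frame = base frame: x ahead of the robot, y to its left, z up, the work surface at z = 0. Lengths are in m, angles in rad, forces in N, time in s.
With the tool pointing down it reaches from about 0.25 to 0.8 m from the base axis. Payload 8.5 kg.
Tool frame: the origin (TCP) lies at the very end of the fingers, on their centre line; the grasp point (between the pads) lies 19 mm behind it; z points along the fingers, y is the line along which they close (so a half turn about z gives the same grasp; the last joint's range is limited). The gripper opens to 85 mm and grips with 20 to 120 N. Pads are 22 mm wide; open, the fingers measure 114 mm over their backs; the gripper's body (76 mm by 85 mm) begins 54 mm behind the grasp point. The pads swing forward as they close: fully open they stand 13 mm farther back than shut.
Start: joints at [-1.144, 0.238, -0.013, 1.319, 0, 1.571], TCP at [0.217, -0.478, 0.231] pointing down, gripper open.
Joint ranges: [-2.66, 2.66], [-1.03, 1.9], [-1.14, 1.46], [-1.82, 2.27], [-1.45, 1.34], [-3.14, 3.14]. Speed limits (rad/s): [2.22, 2.22, 2.79, 3.14, 3.14, 3.14].

### API

Orientations are given as a unit quaternion [w, x, y, z].
In Python, from workcell import arm, cams, job_done gives the robot as it stands.
- The arm moves only by the tool servo_tool, never from a script. Its arguments are lists of equal length, an entry for each row: "delta_rot": the turn, a rotation vector about the tool's x, y, z in units of 0.5 rad (1.0 is 0.5 rad), a list of three; "offset": the shift along the tool's x, y, z in units of 20 mm (1.0 is 20 mm), a list of three; "jaw": the opening, from -1 (shut) to 1 (fully open). A call has 1 to 5 rows; each row shifts and turns the commanded pose from where the row before left it, along the tool's axes as they then stand; what a row does not reach is not made up. A row lasts 1/10 s, in which the tool goes at most 50 mm and 8.59 degrees, less where a joint would pass 70% of its speed; a pose out of reach is approached as far as the arm can. A call with a number of a shift or a turn outside -1 to 1 is refused whole. A call with a gripper value outside its range is refused whole. The fingers move at their own pace and stop on an object; "newtons" is the grip in N (left out, the last holds). Time passes only in rows, so rows that do not move let the fingers close. It gives the time, the measured TCP pose, the force, the opening and the grip force at its end, in the units of the state.
- arm.observe(): the state, without advancing time (a new reading comes with each control period).
- cams.grab_frame(name): name is "scene" or "side" or "wrist"; returns (picture, depth): 400x640x3 uint8, red, green, blue; 400x640 float32, m along the optical axis (not along the pixel's ray), 0 where there is no reading.
- cams.camera_model(name): a dict with "fx", "fy", "cx", "cy" (pixels), "cam_to_world" (4x4, takes a point from camera to world coordinates). Camera axes: x right, y down, z forward; pixel columns grow to the right and rows downward; lengths in m; the calibration is good to about 2 mm. The wrist camera is an equidistant fisheye: a pixel r from the principal point sees the ray r / f radians off the axis. A picture is of the moment at which its call begins: read the wrist's pose just before it. camera_model takes no time and is no camera call; for the wrist camera it gives the pose at the moment of the call.
- job_done(): hands the job in; it is judged then, once.
The state is a dict: "clock": time; "q": joint angles; "joint_velocities": joint speeds; "tau": joint torques, N m; "tcp_pos": TCP position; "ee_rot": TCP orientation; "contact_force": force on the tool from outside, world axes, zero at the start; "ft_torque": the same for the moment, N m; "grip_width": finger opening in m; "finger_force": force on a finger pad.
Only numpy, scipy, OpenCV 4.12 (cv2) and the standard library are available. Lean on these libraries where they do the work, as an engineer would, in place of code of your own. Each camera call takes 0.05 s, during which the arm holds its last target. There are 200 camera calls.

## Working session

There is one attempt and no reset: what is moved stays moved. The work goes in short steps, Python scripts to look and compute and a tool call to move; the robot and the scene stay as the last step left them, time stands still between calls to the robot, and variables do not carry over. Pictures are saved under pics/ and viewed, at most 10 in all, crops included, and the job is handed in when it is done.

Besides the shell and the picture viewer there is one more tool, called after "Emit:" by a JSON object that holds its "method" and its "body", one argument or row to a line. servo_tool: Moves the arm, as the interface text tells. Shifts and turns lie within -1 to 1; 1 stands for 20 mm of shift or 0.5 rad of turn. Its arguments: {"type":"object","properties":{"delta_rot":{"type":"array","items":{"type":"array","items":{"type":"number","minimum":-1,"maximum":1}}},"offset":{"type":"array","items":{"type":"array","items":{"type":"number","minimum":-1,"maximum":1}}},"jaw":{"type":"array","items":{"type":"number"}},"newtons":{"type":"number"}},"required":["delta_rot","offset","jaw"]}

```bash
mkdir -p pics; python3 - <<'E'
from workcell import arm,cams
import cv2,numpy as np
for n in("scene","side"):
    im,d=cams.grab_frame(n); cv2.imwrite(f"pics/{n}0.png",im[:,:,::-1]); np.save(f"{n}0.npy",d)
    m=cams.camera_model(n); print(n,m["fx"],m["fy"],m["cx"],m["cy"]);print(np.round(m["cam_to_world"],3))
s=arm.observe();print(s)
E
```

```text
scene 467.1580886454734 467.1580886454734 318.12028196860257 194.48017062804263
[[-0.774  0.451 -0.444  1.261]
 [ 0.632  0.532 -0.563  1.036]
 [-0.018 -0.717 -0.697  1.234]
 [ 0.     0.     0.     1.   ]]
side 445.5551573685592 445.5551573685592 319.13318297443703 199.42927354893484
[[ 0.998  0.053 -0.032  0.595]
 [ 0.062 -0.804  0.592 -0.808]
 [ 0.006 -0.593 -0.805  1.402]
 [ 0.     0.     0.     1.   ]]
{'clock': 0.1, 'q': array([-1.14399813e+00,  2.38689976e-01, -1.41554547e-02,  1.31921177e+00,
       -7.53909172e-07,  1.57077172e+00]), 'joint_velocities': array([ 0.00090483, -0.00064513,  0.00198056,  0.00120764,  0.00054304,
        0.00034362]), 'tau': array([-6.26564452e-04, -5.39721537e+01,  3.46998489e+01,  1.34512241e-02,
        2.99900410e-05,  5.95375610e-06]), 'tcp_pos': array([ 0.21717353, -0.4775659 ,  0.23076373]), 'ee_rot': array([-6.16058225e-04,  9.77313890e-01,  2.11795098e-01, -1.33876693e-04]), 'contact_force': array([-0.1354878 , -0.05390473, -0.43299039]), 'ft_torque': array([ 0.05608578, -0.00641906,  0.0311903 ]), 'finger_force': 0.0, 'grip_width': 0.08511013268855529}
```

View pics/scene0.png

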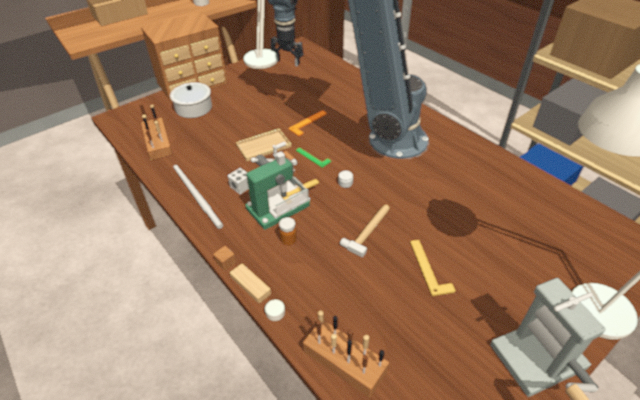

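View pics/side0.png

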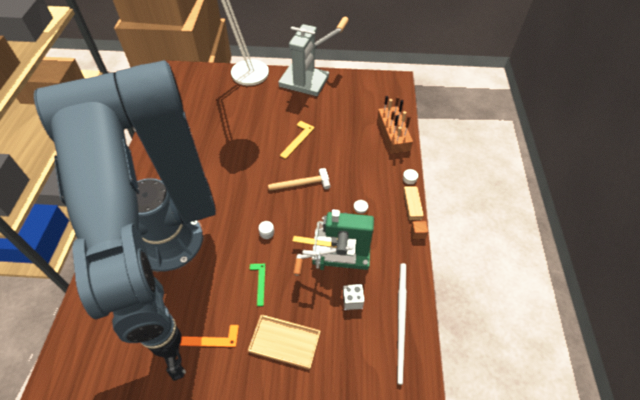

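The side view shows the press at (345,240), with the tray to its right (world -y) at (285,340) and the block at (354,297). The hammer (300,183) is on the +y side, the tin is at (266,230) and the jar at (361,208).

L-shapes in the side view:
- yellow in the press at (312,240)
- larger yellow at (297,140)
- green at (260,283)
- orange at (210,340)

The yellow one in the press fits, as it is neither green nor orange and is the smaller of the two yellow ones. I'll confirm that in an enlarged crop.

```bash
cat > h.py <<'E'
import numpy as np,cv2
from workcell import arm,cams
def cloud(n,d):
    m=cams.camera_model(n);v,u=np.mgrid[:400,:640]
    P=np.stack([(u-m["cx"])/m["fx"]*d,(v-m["cy"])/m["fy"]*d,d],-1)
    T=m["cam_to_world"];return P@T[:3,:3].T+T[:3,3]
def ray(n,u,v):
    m=cams.camera_model(n);T=m["cam_to_world"]
    r=T[:3,:3]@np.array([(u-m["cx"])/m["fx"],(v-m["cy"])/m["fy"],1]);return T[:3,3],r/np.linalg.norm(r)
def tri(a,b,na="scene",nb="side"):
    o1,r1=ray(na,*a);o2,r2=ray(nb,*b)
    s=np.linalg.lstsq(np.stack([r1,-r2],1),o2-o1,rcond=None)[0]
    p,q=o1+s[0]*r1,o2+s[1]*r2;return (p+q)/2,np.linalg.norm(p-q)
def onz(n,uv,z):
    o,r=ray(n,*uv);return o+r*(z-o[2])/r[2]
def project(n,p):
    m=cams.camera_model(n);T=m["cam_to_world"];c=T[:3,:3].T@(np.asarray(p)-T[:3,3])
    return np.array([m["fx"]*c[0]/c[2]+m["cx"],m["fy"]*c[1]/c[2]+m["cy"]])
E
python3 - <<'E'
from h import *
for n,(x,y) in dict(scene=(225,140),side=(285,195)).items():
    im=cv2.imread(f"pics/{n}0.png");d=np.load(f"{n}0.npy");P=cloud(n,d)
    cr=im[y:y+100,x:x+133];cv2.imwrite(f"pics/{n}0c.png",cv2.resize(cr,(798,600),interpolation=cv2.INTER_CUBIC))
    B,G,R=[im[:,:,i].astype(int) for i in range(3)]
    w=np.zeros((400,640),bool);w[y:y+100,x:x+133]=1
    g=w&(G>R*1.5)&(G>B*1.2)&(d>0)
    q=P[g];print(n,len(q))
    top=q[(q[:,2]>.19)&(q[:,2]<.215)];print("top",len(top),cv2.minAreaRect((top[:,:2]*1000).astype(np.float32)),np.median(top[:,2]))
    hist=np.histogram(q[:,2],bins=np.arange(0,.22,.01));print(hist[0])
n="side";im=cv2.imread("pics/side0.png");d=np.load("side0.npy");P=cloud(n,d)
for (u0,u1,v0,v1),nm in (((240,325,312,372),"tray"),):
    q=P[v0:v1,u0:u1].reshape(-1,3);q=q[(q[:,2]>.012)&(q[:,2]<.03)]
    print(nm,len(q),cv2.minAreaRect((q[:,:2]*1000).astype(np.float32)))
E
```

```text
scene 1512
top 470 ((656.502685546875, -0.06340408325195312), (63.35115432739258, 146.7744598388672), 86.871826171875) 0.2034869982837033
[131  92 130  58  33  26  31  25  32  25  32  35  29  29  40  64  63  75
  85 108 360]
side 1348
top 665 ((649.309326171875, -6.202445983886719), (61.58944320678711, 148.17779541015625), 87.9875259399414) 0.20263537442264035
[  8  59 105  46  24  32  24  18  20  19  18  20  21  15  30  49  51  61
  63 158 504]
tray 341 ((465.3868103027344, -343.0445251464844), (121.30009460449219, 200.28164672851562), 78.13590240478516)
```

View pics/side0c.png

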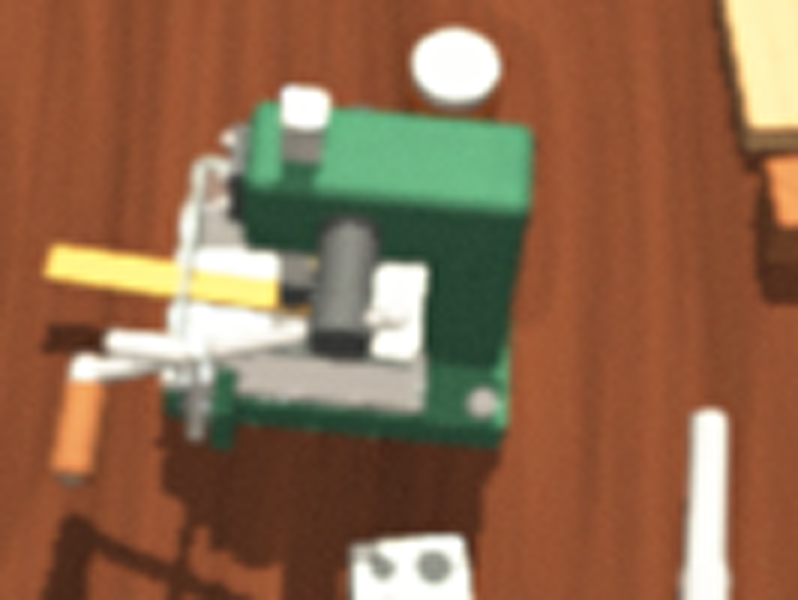

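View pics/scene0c.png

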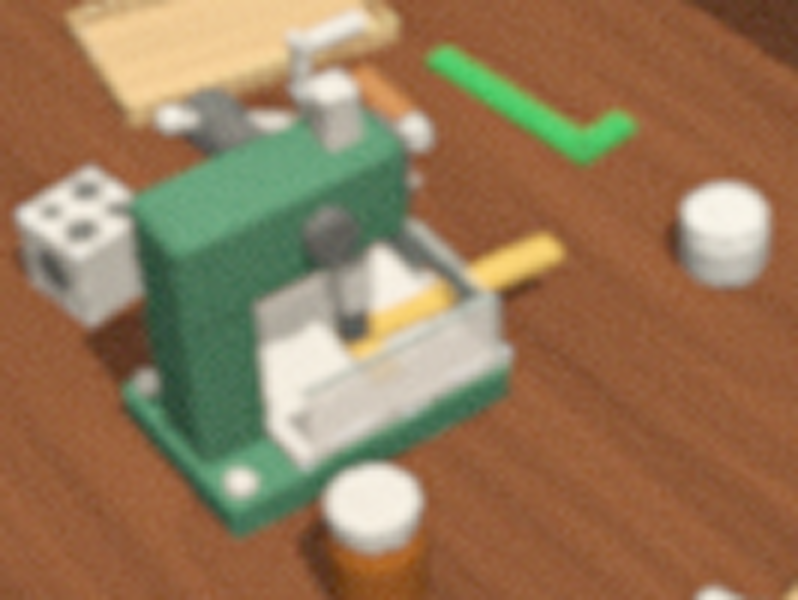

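```bash
cat >> h.py <<'E'
def cs(n,u,v): # enlarged crop -> full pixels
    x,y=dict(scene=(225,140),side=(285,195))[n]; return np.array([x+(u+.5)/6-.5,y+(v+.5)/6-.5])
E
python3 - <<'E'
from h import *
from scipy.optimize import least_squares
C=[("side",(256,102),(-60,30,205)),("side",(534,126),(95,30,205)),("side",(525,208),(95,-30,205)),("side",(246,187),(-60,-30,205)),
("scene",(132,205),(95,-30,205)),("scene",(182,258),(95,30,205)),("scene",(408,150),(-60,30,205)),
("scene",(238,535),(100,65,0)),("side",(502,446),(100,-65,0)),("scene",(125,388),(100,-65,30)),("scene",(240,515),(100,65,30)),
("side",(78,425),(-139,-127,90)),("scene",(387,98),(-139,-127,90)),("side",(105,340),(-125,-110,174)),("scene",(368,18),(-125,-110,174))]
def W(p,L):
    c,s=np.cos(p[2]),np.sin(p[2]);L=np.array(L)/1000;return np.array([p[0]+c*L[0]-s*L[1],p[1]+s*L[0]+c*L[1],L[2]])
f=lambda p:np.concatenate([project(n,W(p,L))-cs(n,*uv) for n,uv,L in C])
r=least_squares(f,[.64,0,-.04],loss="soft_l1");print(r.x);print(np.round(r.fun.reshape(-1,2),1))
p=r.x
for nm,L in dict(punch=(-30,0,40),guard=(-92,0,40),pin=(-101,-110,174),catchpiv=(-75,-80,50),handle=(-139,-127,90),hup=(-70,-127,314),pivot=(0,-90,170)).items(): print(nm,np.round(W(p,L),4))
print("handle tri",tri(cs("scene",387,98),cs("side",78,425)))
print("pintip tri",tri(cs("scene",368,18),cs("side",105,340)))
e=tri(cs("scene",557,243),cs("side",47,261));print("plate end",e, onz("side",cs("side",47,261),.046))
d=np.load("side0.npy");P=cloud("side",d)
for nm,(u0,u1,v0,v1),z in (("block",(340,370,280,312),.05),("tin",(255,278,220,242),.035),("tray",(240,325,312,372),.012),("green L",(245,270,260,310),.003)):
    q=P[v0:v1,u0:u1].reshape(-1,3);q=q[(q[:,2]>z)&(q[:,2]<z+.03)];print(nm,len(q),cv2.minAreaRect((q[:,:2]*1000).astype(np.float32)),np.median(q[:,2]))
E
```

```text
[ 0.63225017 -0.00224747 -0.03341808]
[[-1.  -1.4]
 [ 0.1 -1.6]
 [ 1.1  0.2]
 [-0.9 -0.3]
 [-1.6 -1.1]
 [-0.5 -0.4]
 [ 0.7 -1.6]
 [ 0.8  2.1]
 [ 0.1  0.6]
 [-0.5  0. ]
 [-0.4 -0.2]
 [ 0.   1.8]
 [-0.8  0.9]
 [-0.3 -1. ]
 [ 0.4  0.4]]
punch [ 0.6023 -0.0012  0.04  ]
guard [0.5403 0.0008 0.04  ]
pin [ 0.5276 -0.1088  0.174 ]
catchpiv [ 0.5546 -0.0797  0.05  ]
handle [ 0.4891 -0.1245  0.09  ]
hup [ 0.558  -0.1268  0.314 ]
pivot [ 0.6292 -0.0922  0.17  ]
handle tri (array([ 0.48824964, -0.12072687,  0.09582231]), np.float64(0.0013750745395092717))
pintip tri (array([ 0.50414127, -0.11097999,  0.17382687]), np.float64(0.001508324176079803))
plate end (array([0.45694353, 0.01246193, 0.04535104]), np.float64(0.0006369905401071204)) [0.45671702 0.01223811 0.046     ]
block 333 ((676.6550903320312, -191.5528106689453), (59.636016845703125, 62.03465270996094), 7.174089431762695) 0.05860044280187915
tin 127 ((354.5830993652344, 54.7132453918457), (47.53609848022461, 49.146629333496094), 9.589812278747559) 0.040907329216460786
tray 341 ((465.3868103027344, -343.0445251464844), (121.30009460449219, 200.28164672851562), 78.13590240478516) 0.016328955320616734
green L 295 ((350.2757873535156, -152.6276397705078), (83.45684051513672, 180.2540283203125), 8.90776252746582) 0.004965813354477211
```

```bash
cat >> h.py <<'E'
from scipy.spatial.transform import Rotation as Ro
def plan(way,tol=.02):
    """way: list of (x,y,z,heading,nrows); tool stays pointing down. Prints rows in move units."""
    s=arm.observe();p=s["tcp_pos"];q=s["ee_rot"];R=Ro.from_quat(np.r_[q[1:],q[0]]);X=R.as_matrix()
    h=np.arctan2(X[1,0],X[0,0]);print("at",np.round(p,4),"h",round(h,3),"q",np.round(s["q"],2),"F",np.round(s["contact_force"],1),"w",round(s["grip_width"],4),"f",round(s["finger_force"],1),"t",s["clock"])
    rows=[]
    for x,y,z,H,n in way:
        H0=h;P0=p
        D=Ro.from_euler("z",H)*Ro.from_euler("x",np.pi)
        for i in range(n):
            h2=H0+(H-H0)*(i+1)/n; p2=P0+(np.array([x,y,z])-P0)*(i+1)/n
            R2=Ro.from_euler("z",h2)*Ro.from_euler("x",np.pi)
            o=R.inv().apply(p2-p)/.02; r=(R.inv()*R2).as_rotvec()/.5
            rows.append((r,o));R,p,h=R2,p2,h2
    for k in range(0,len(rows),5):
        print("rot",[list(map(float,np.round(r,2))) for r,o in rows[k:k+5]],"off",[list(map(float,np.round(o,2)))for r,o in rows[k:k+5]])
E
python3 - <<'E'
from h import *
plan([(.528,-.080,.235,1.537,27)])
P=cloud("side",np.load("side0.npy"))
q=P[165:200,262:335].reshape(-1,3);q=q[(q[:,2]>.012)&(q[:,2]<.06)];print("hammer",len(q),q.min(0),q.max(0))
E
```

```text
at [ 0.2172 -0.4776  0.2308] h 0.427 q [-1.14  0.24 -0.01  1.32 -0.    1.57] F [-0.1 -0.1 -0.4] w 0.0851 f 0.0 t 0.1
rot [[-0.0, -0.0, -0.08], [0.0, 0.0, -0.08], [-0.0, 0.0, -0.08], [0.0, 0.0, -0.08], [-0.0, 0.0, -0.08]] off [[0.83, -0.43, -0.01], [0.85, -0.4, -0.01], [0.86, -0.36, -0.01], [0.88, -0.33, -0.01], [0.89, -0.29, -0.01]]
rot [[0.0, 0.0, -0.08], [0.0, 0.0, -0.08], [-0.0, 0.0, -0.08], [0.0, 0.0, -0.08], [-0.0, 0.0, -0.08]] off [[0.9, -0.25, -0.01], [0.91, -0.22, -0.01], [0.92, -0.18, -0.01], [0.92, -0.14, -0.01], [0.93, -0.1, -0.01]]
rot [[0.0, 0.0, -0.08], [0.0, 0.0, -0.08], [0.0, 0.0, -0.08], [0.0, 0.0, -0.08], [-0.0, 0.0, -0.08]] off [[0.93, -0.06, -0.01], [0.93, -0.03, -0.01], [0.93, 0.01, -0.01], [0.93, 0.05, -0.01], [0.93, 0.09, -0.01]]
rot [[0.0, 0.0, -0.08], [0.0, 0.0, -0.08], [0.0, 0.0, -0.08], [0.0, 0.0, -0.08], [-0.0, 0.0, -0.08]] off [[0.93, 0.13, -0.01], [0.92, 0.16, -0.01], [0.91, 0.2, -0.01], [0.9, 0.24, -0.01], [0.89, 0.28, -0.01]]
rot [[0.0, 0.0, -0.08], [-0.0, 0.0, -0.08], [0.0, 0.0, -0.08], [0.0, 0.0, -0.08], [0.0, 0.0, -0.08]] off [[0.88, 0.31, -0.01], [0.87, 0.35, -0.01], [0.85, 0.38, -0.01], [0.84, 0.42, -0.01], [0.82, 0.45, -0.01]]
rot [[0.0, 0.0, -0.08], [0.0, 0.0, -0.08]] off [[0.8, 0.49, -0.01], [0.78, 0.52, -0.01]]
hammer 408 [0.33834931 0.24792271 0.01214925] [0.57840799 0.36419378 0.03215561]
```

Emit:
{"method": "servo_tool", "body": {
  "delta_rot": [
    [0,0,-0.08],
    [0,0,-0.08],
    [0,0,-0.08],
    [0,0,-0.08],
    [0,0,-0.08]
  ],
  "offset": [
    [0.83,-0.43,0],
    [0.85,-0.4,0],
    [0.86,-0.36,0],
    [0.88,-0.33,0],
    [0.89,-0.29,0]
  ],
  "jaw": [-1,-1,-1,-1,-1],
  "newtons": 40
}}

```text
clock: 0.6
tcp_pos: [0.2755, -0.4034, 0.231]
ee_rot: [-0.0, 0.951, 0.309, -0.0]
contact_force: [-0.6, -0.5, -0.6]
grip_width: 0.0124
finger_force: 0.0
```

Emit:
{"method": "servo_tool", "body": {
  "delta_rot": [
    [0,0,-0.08],
    [0,0,-0.08],
    [0,0,-0.08],
    [0,0,-0.08],
    [0,0,-0.08]
  ],
  "offset": [
    [0.9,-0.25,0],
    [0.91,-0.22,0],
    [0.92,-0.18,0],
    [0.92,-0.14,0],
    [0.93,-0.1,0]
  ],
  "jaw": [-1,-1,-1,-1,-1]
}}

```text
clock: 1.1
tcp_pos: [0.3336, -0.3303, 0.231]
ee_rot: [-0.0, 0.915, 0.402, -0.0]
contact_force: [0.4, 0.1, -0.3]
grip_width: -0.0
finger_force: 0.0
```

Emit:
{"method": "servo_tool", "body": {
  "delta_rot": [
    [0,0,-0.08],
    [0,0,-0.08],
    [0,0,-0.08],
    [0,0,-0.08],
    [0,0,-0.08]
  ],
  "offset": [
    [0.93,-0.06,0],
    [0.93,-0.03,0],
    [0.93,0.01,0],
    [0.93,0.05,0],
    [0.93,0.09,0]
  ],
  "jaw": [-1,-1,-1,-1,-1]
}}

```text
clock: 1.6
tcp_pos: [0.392, -0.2577, 0.231]
ee_rot: [-0.0, 0.871, 0.492, -0.0]
contact_force: [0.7, 0.2, 1.1]
grip_width: -0.0002
finger_force: 0.0
```

Emit:
{"method": "servo_tool", "body": {
  "delta_rot": [
    [0,0,-0.08],
    [0,0,-0.08],
    [0,0,-0.08],
    [0,0,-0.08],
    [0,0,-0.08]
  ],
  "offset": [
    [0.93,0.13,0],
    [0.92,0.16,0],
    [0.91,0.2,0],
    [0.9,0.24,0],
    [0.89,0.28,0]
  ],
  "jaw": [-1,-1,-1,-1,-1]
}}

```text
clock: 2.1
tcp_pos: [0.4509, -0.1853, 0.231]
ee_rot: [-0.0, 0.817, 0.576, -0.0]
contact_force: [-0.3, -0.9, -0.1]
grip_width: 0.0004
finger_force: 0.0
```

Emit:
{"method": "servo_tool", "body": {
  "delta_rot": [
    [0,0,-0.08],
    [0,0,-0.08],
    [0,0,-0.08],
    [0,0,-0.08],
    [0,0,-0.08]
  ],
  "offset": [
    [0.88,0.31,0],
    [0.87,0.35,0],
    [0.85,0.38,0],
    [0.84,0.42,0],
    [0.82,0.45,0]
  ],
  "jaw": [-1,-1,-1,-1,-1]
}}

```text
clock: 2.6
tcp_pos: [0.5101, -0.1129, 0.231]
ee_rot: [-0.0, 0.756, 0.655, -0.0]
contact_force: [-0.6, -0.6, 0.5]
grip_width: -0.0
finger_force: 0.0
```

Emit:
{"method": "servo_tool", "body": {
  "delta_rot": [
    [0,0,-0.08],
    [0,0,-0.08],
    [0,0,0]
  ],
  "offset": [
    [0.8,0.49,0],
    [0.78,0.52,0],
    [0,0,0]
  ],
  "jaw": [-1,-1,-1]
}}

```text
clock: 2.9
tcp_pos: [0.5347, -0.0834, 0.2307]
ee_rot: [-0.0, 0.728, 0.685, -0.0]
contact_force: [-0.4, -0.4, 0.1]
grip_width: -0.0002
finger_force: 0.0
```

Emit:
{"method": "servo_tool", "body": {
  "delta_rot": [
    [0,0,-0.05],
    [0,0,0],
    [0,0,0],
    [0,0,0],
    [0,0,0]
  ],
  "offset": [
    [0.15,-0.33,0],
    [0,0,1],
    [0,0,1],
    [0,0,1],
    [0,0,1]
  ],
  "jaw": [-1,-1,-1,-1,-1]
}}

```text
clock: 3.4
tcp_pos: [0.5262, -0.0819, 0.1507]
ee_rot: [-0.0, 0.721, 0.693, -0.0]
contact_force: [-0.3, 0.3, -1.4]
grip_width: 0.0
finger_force: 0.0
```

Emit:
{"method": "servo_tool", "body": {
  "delta_rot": [
    [0,0,0],
    [0,0,0],
    [0,0,0],
    [0,0,0],
    [0,0,0]
  ],
  "offset": [
    [-0.4,0,0],
    [-0.4,0,0],
    [-0.5,0,0],
    [-0.5,0,0],
    [-0.5,0,0]
  ],
  "jaw": [-1,-1,-1,-1,-1]
}}

```text
clock: 3.9
tcp_pos: [0.5258, -0.1285, 0.152]
ee_rot: [0.0, 0.721, 0.693, 0.0]
contact_force: [0.7, 1.2, -1.0]
grip_width: -0.0003
finger_force: 0.7
```

Emit:
{"method": "servo_tool", "body": {
  "delta_rot": [
    [0,0,0],
    [0,0,0],
    [0,0,0],
    [0,0,0],
    [0,0,0]
  ],
  "offset": [
    [-0.3,0,0.5],
    [-0.3,0,0.5],
    [-0.4,0,0.5],
    [-0.4,0,0.5],
    [-0.4,0,0.5]
  ],
  "jaw": [-1,-1,-1,-1,-1]
}}

```text
clock: 4.4
tcp_pos: [0.5239, -0.1638, 0.1001]
ee_rot: [-0.0, 0.721, 0.693, -0.0]
contact_force: [0.2, 0.8, 0.1]
grip_width: -0.0
finger_force: 0.4
```

Emit:
{"method": "servo_tool", "body": {
  "delta_rot": [
    [0,0,0],
    [0,0,0],
    [0,0,0],
    [0,0,0]
  ],
  "offset": [
    [-0.4,0,0.5],
    [-0.4,0,0.5],
    [-0.3,0,0.3],
    [0,0,0]
  ],
  "jaw": [-1,-1,-1,-1]
}}

```text
clock: 4.8
tcp_pos: [0.5228, -0.1803, 0.072]
ee_rot: [-0.005, 0.72, 0.694, 0.004]
contact_force: [7.7, 27.6, -13.0]
grip_width: 0.0003
finger_force: 13.6
```

```bash
python3 - <<'E'
from h import *
s=arm.observe();print(s["tcp_pos"],s["contact_force"])
ims=[]
for n,(x,y) in dict(scene=(225,140),side=(275,200)).items():
    im,d=cams.grab_frame(n);ims.append(cv2.resize(im[y:y+100,x:x+100,::-1],(400,400),interpolation=cv2.INTER_CUBIC))
cv2.imwrite("pics/a1.png",np.hstack(ims))
E
```

```text
[ 0.52283057 -0.1803351   0.07202812] [  7.66699712  27.62547662 -12.95253832]
```

View pics/a1.png

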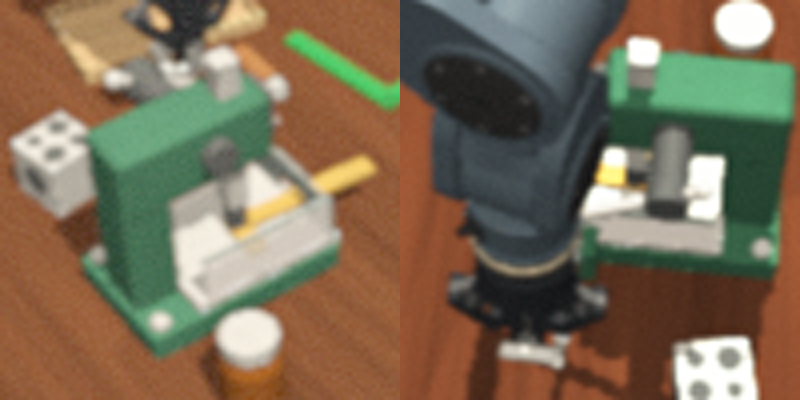

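Emit:
{"method": "servo_tool", "body": {
  "delta_rot": [
    [0,0,0],
    [0,0,0],
    [0,0,0],
    [0,0,0],
    [0,0,0]
  ],
  "offset": [
    [0.9,0,0],
    [0,0,-1],
    [0,0,-1],
    [0,0,-1],
    [0,0,-1]
  ],
  "jaw": [-1,-1,-1,0,0]
}}

```text
clock: 5.4
tcp_pos: [0.524, -0.1677, 0.1555]
ee_rot: [-0.0, 0.721, 0.693, -0.0]
contact_force: [0.6, 0.1, -0.4]
grip_width: 0.0286
finger_force: 0.0
```

Emit:
{"method": "servo_tool", "body": {
  "delta_rot": [
    [0,0,0],
    [0,0,0],
    [0,0,0],
    [0,0,0]
  ],
  "offset": [
    [0.7,-0.6,0],
    [0.7,-0.6,0],
    [0.7,-0.6,0],
    [0,0,0]
  ],
  "jaw": [0,0,0,0]
}}

```text
clock: 5.8
tcp_pos: [0.4884, -0.1231, 0.155]
ee_rot: [-0.0, 0.72, 0.694, -0.0]
contact_force: [-0.2, 0.3, -0.2]
grip_width: 0.043
finger_force: 0.0
```

```bash
python3 - <<'E'
from h import *
plan([(.489,-.124,.074,1.537,5)])
im,d=cams.grab_frame("wrist");cv2.imwrite("pics/w1.png",im[:,:,::-1])
im,d=cams.grab_frame("side");q=cloud("side",d)
R,G,B=[im[:,:,i].astype(int) for i in range(3)]
E
```

```text
at [ 0.4884 -0.1231  0.155 ] h 1.533 q [-0.25  0.24 -0.21  1.12  0.    1.36] F [-0.2  0.3 -0.2] w 0.043 f 0.0 t 5.8
rot [[-0.0, -0.0, -0.0], [0.0, 0.0, -0.0], [0.0, 0.0, -0.0], [0.0, 0.0, -0.0], [0.0, 0.0, -0.0]] off [[-0.01, 0.01, 0.81], [-0.01, 0.01, 0.81], [-0.01, 0.01, 0.81], [-0.01, 0.01, 0.81], [-0.01, 0.01, 0.81]]
```

View pics/w1.png

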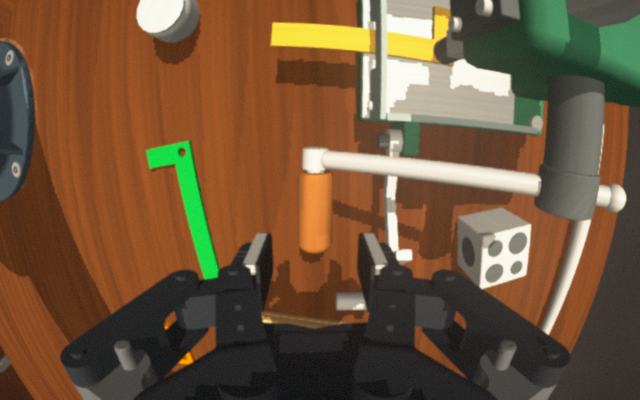

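Emit:
{"method": "servo_tool", "body": {
  "delta_rot": [
    [0,0,0],
    [0,0,0],
    [0,0,0],
    [0,0,0],
    [0,0,0]
  ],
  "offset": [
    [0,0,0.8],
    [0,0,0.8],
    [0,0,0.8],
    [0,0,0.8],
    [0,0,0.8]
  ],
  "jaw": [0,0,0,0,0]
}}

```text
clock: 6.4
tcp_pos: [0.4905, -0.1248, 0.0744]
ee_rot: [0.0, 0.721, 0.693, 0.0]
contact_force: [0.1, -0.0, 0.3]
grip_width: 0.0431
finger_force: 0.0
```

Emit:
{"method": "servo_tool", "body": {
  "delta_rot": [
    [0,0,0],
    [0,0,0],
    [0,0,0],
    [0,0,0]
  ],
  "offset": [
    [0,0,0],
    [0,0,0],
    [0,0,0],
    [0,0,0]
  ],
  "jaw": [-1,-1,-1,-1],
  "newtons": 30
}}

```text
clock: 6.8
tcp_pos: [0.4878, -0.1243, 0.0747]
ee_rot: [-0.002, 0.721, 0.693, -0.002]
contact_force: [-5.5, -1.1, -7.5]
grip_width: 0.024
finger_force: 30.1
```

```bash
python3 - <<'E'
from h import *
plan([])
t=np.linspace(-.5236,1.12,16);x=-8*np.cos(t);z=8*np.sin(t)
print(np.round(np.c_[np.diff(x),-np.diff(z)],2).tolist())
E
```

```text
at [ 0.4878 -0.1243  0.0747] h 1.531 q [-0.25  0.31 -0.34  0.93 -0.    1.36] F [-5.5 -1.1 -7.5] w 0.024 f 30.1 t 6.8
[[-0.4, -0.78], [-0.31, -0.82], [-0.22, -0.85], [-0.12, -0.87], [-0.03, -0.88], [0.07, -0.87], [0.16, -0.86], [0.26, -0.84], [0.35, -0.8], [0.43, -0.76], [0.51, -0.71], [0.59, -0.65], [0.66, -0.58], [0.72, -0.51], [0.77, -0.42]]
```

Emit:
{"method": "servo_tool", "body": {
  "delta_rot": [
    [0,0,0],
    [0,0,0],
    [0,0,0],
    [0,0,0],
    [0,0,0]
  ],
  "offset": [
    [0,-0.4,-0.78],
    [0,-0.31,-0.82],
    [0,-0.22,-0.85],
    [0,-0.12,-0.87],
    [0,-0.03,-0.88]
  ],
  "jaw": [-1,-1,-1,-1,-1]
}}

```text
clock: 7.3
tcp_pos: [0.4667, -0.1233, 0.16]
ee_rot: [-0.001, 0.721, 0.693, -0.001]
contact_force: [-1.2, -0.4, -4.4]
grip_width: 0.0242
finger_force: 30.5
```

Emit:
{"method": "servo_tool", "body": {
  "delta_rot": [
    [0,0,0],
    [0,0,0],
    [0,0,0],
    [0,0,0],
    [0,0,0]
  ],
  "offset": [
    [0,0.07,-0.87],
    [0,0.16,-0.86],
    [0,0.26,-0.84],
    [0,0.35,-0.8],
    [0,0.43,-0.76]
  ],
  "jaw": [-1,-1,-1,-1,-1]
}}

```text
clock: 7.8
tcp_pos: [0.4934, -0.1246, 0.2432]
ee_rot: [0.0, 0.721, 0.693, -0.0]
contact_force: [3.0, -1.8, -7.9]
grip_width: 0.0235
finger_force: 30.4
```

Emit:
{"method": "servo_tool", "body": {
  "delta_rot": [
    [0,0,0],
    [0,0,0],
    [0,0,0],
    [0,0,0],
    [0,0,0]
  ],
  "offset": [
    [0,0.51,-0.71],
    [0,0.59,-0.65],
    [0,0.66,-0.58],
    [0,0.72,-0.51],
    [0,0.6,-0.33]
  ],
  "jaw": [-1,-1,-1,-1,-1]
}}

```text
clock: 8.3
tcp_pos: [0.5559, -0.1275, 0.298]
ee_rot: [0.0, 0.721, 0.693, -0.0]
contact_force: [1.0, -3.5, -10.1]
grip_width: 0.0242
finger_force: 30.7
```

Emit:
{"method": "servo_tool", "body": {
  "delta_rot": [
    [0,0,0],
    [0,0,0],
    [0,0,0]
  ],
  "offset": [
    [0,0.4,-0.15],
    [0,0.2,0],
    [0,0,0]
  ],
  "jaw": [-1,-1,-1]
}}

```text
clock: 8.6
tcp_pos: [0.5586, -0.1277, 0.299]
ee_rot: [-0.006, 0.721, 0.693, -0.007]
contact_force: [-36.2, -3.1, -0.0]
grip_width: 0.0244
finger_force: 32.6
```

Emit:
{"method": "servo_tool", "body": {
  "delta_rot": [
    [0,0,0],
    [0,0,0],
    [0,0,0]
  ],
  "offset": [
    [0,0,0],
    [0,0,0],
    [0,0,0]
  ],
  "jaw": [-0.2,-0.2,-0.2]
}}

```text
clock: 8.9
tcp_pos: [0.563, -0.1278, 0.3003]
ee_rot: [-0.002, 0.721, 0.693, -0.003]
contact_force: [-18.2, -2.4, -0.4]
grip_width: 0.034
finger_force: 8.7
```

```bash
python3 - <<'E'
from h import *
plan([(.558,-.128,.301,1.531,1),(.556,-.128,.356,1.531,3),(.49,-.10,.34,1.531,4),(.485,.008,.12,3.05,14)])
E
```

```text
at [ 0.563  -0.1278  0.3003] h 1.531 q [-0.22  0.33  0.29  1.54 -0.    1.39] F [-18.2  -2.4  -0.4] w 0.034 f 8.7 t 8.9
rot [[-0.02, 0.0, -0.0], [0.0, 0.0, 0.0], [0.0, 0.0, 0.0], [0.0, 0.0, 0.0], [0.0, 0.0, 0.0]] off [[-0.02, -0.25, -0.03], [-0.0, -0.03, -0.92], [-0.0, -0.03, -0.92], [-0.0, -0.03, -0.92], [0.32, -0.84, 0.2]]
rot [[0.0, 0.0, 0.0], [0.0, 0.0, 0.0], [0.0, 0.0, 0.0], [0.0, 0.0, -0.22], [0.0, 0.0, -0.22]] off [[0.32, -0.84, 0.2], [0.32, -0.84, 0.2], [0.32, -0.84, 0.2], [0.38, -0.03, 0.79], [0.39, 0.01, 0.79]]
rot [[0.0, 0.0, -0.22], [0.0, 0.0, -0.22], [0.0, 0.0, -0.22], [0.0, 0.0, -0.22], [0.0, 0.0, -0.22]] off [[0.38, 0.05, 0.79], [0.38, 0.09, 0.79], [0.36, 0.13, 0.79], [0.35, 0.17, 0.79], [0.33, 0.21, 0.79]]
rot [[-0.0, 0.0, -0.22], [0.0, 0.0, -0.22], [0.0, 0.0, -0.22], [-0.0, 0.0, -0.22], [0.0, 0.0, -0.22]] off [[0.3, 0.24, 0.79], [0.27, 0.27, 0.79], [0.24, 0.3, 0.79], [0.21, 0.32, 0.79], [0.17, 0.35, 0.79]]
rot [[0.0, 0.0, -0.22], [0.0, 0.0, -0.22]] off [[0.13, 0.36, 0.79], [0.09, 0.37, 0.79]]
```

Emit:
{"method": "servo_tool", "body": {
  "delta_rot": [
    [0,0,0],
    [0,0,0],
    [0,0,0],
    [0,0,0],
    [0,0,0]
  ],
  "offset": [
    [0,-0.45,0],
    [0,0,-0.5],
    [0,0,-0.9],
    [0,0,-1],
    [0,0,-0.5]
  ],
  "jaw": [0,0,0,0,0]
}}

```text
clock: 9.4
tcp_pos: [0.5589, -0.1267, 0.3614]
ee_rot: [0.002, 0.721, 0.693, 0.001]
contact_force: [0.6, 0.2, -0.8]
grip_width: 0.0427
finger_force: 0.0
```

Emit:
{"method": "servo_tool", "body": {
  "delta_rot": [
    [0,0,0],
    [0,0,0],
    [0,0,0],
    [0,0,0],
    [0,0,-0.22]
  ],
  "offset": [
    [0.32,-0.84,0],
    [0.32,-0.84,0.2],
    [0.32,-0.84,0.2],
    [0.32,-0.84,0.2],
    [0.38,-0.03,0.79]
  ],
  "jaw": [0,0,0,0,0]
}}

```text
clock: 9.9
tcp_pos: [0.491, -0.0906, 0.3328]
ee_rot: [0.002, 0.681, 0.732, 0.001]
contact_force: [-0.5, 0.2, -1.0]
grip_width: 0.0424
finger_force: 0.0
```

Emit:
{"method": "servo_tool", "body": {
  "delta_rot": [
    [0,0,-0.22],
    [0,0,-0.22],
    [0,0,-0.22],
    [0,0,-0.22],
    [0,0,-0.22]
  ],
  "offset": [
    [0.39,0.01,0.79],
    [0.38,0.05,0.79],
    [0.38,0.09,0.79],
    [0.36,0.13,0.79],
    [0.35,0.17,0.79]
  ],
  "jaw": [0,0,0,0,0]
}}

```text
clock: 10.4
tcp_pos: [0.4901, -0.0518, 0.2518]
ee_rot: [0.001, 0.455, 0.89, 0.0]
contact_force: [0.2, -0.1, -0.5]
grip_width: 0.0428
finger_force: 0.0
```

Emit:
{"method": "servo_tool", "body": {
  "delta_rot": [
    [0,0,-0.22],
    [0,0,-0.22],
    [0,0,-0.22],
    [0,0,-0.22],
    [0,0,-0.22]
  ],
  "offset": [
    [0.33,0.21,0.79],
    [0.3,0.24,0.79],
    [0.27,0.27,0.79],
    [0.24,0.3,0.79],
    [0.21,0.32,0.79]
  ],
  "jaw": [0,0,0,0,0]
}}

```text
clock: 10.9
tcp_pos: [0.488, -0.0133, 0.1727]
ee_rot: [0.001, 0.196, 0.981, 0.0]
contact_force: [0.1, 0.1, 0.1]
grip_width: 0.0428
finger_force: 0.0
```

Emit:
{"method": "servo_tool", "body": {
  "delta_rot": [
    [0,0,-0.22],
    [0,0,-0.22],
    [0,0,-0.22],
    [0,0,0]
  ],
  "offset": [
    [0.17,0.35,0.6],
    [0.13,0.36,0.6],
    [0.09,0.37,0.5],
    [0,0,0]
  ],
  "jaw": [0,0,0,0]
}}

```text
clock: 11.3
tcp_pos: [0.4859, 0.01, 0.1381]
ee_rot: [-0.001, 0.034, 0.999, 0.0]
contact_force: [-0.6, -1.0, 0.8]
grip_width: 0.0425
finger_force: 0.0
```

```bash
python3 - <<'E'
from h import *
plan([(.502,.0082,.06,3.05,4),(.502,.0082,.036,3.05,2)])
im,d=cams.grab_frame("wrist");cv2.imwrite("pics/w2.png",im[:,:,::-1]);np.save("w2.npy",d)
m=cams.camera_model("wrist");np.savez("w2m.npz",f=m["fx"],cx=m["cx"],cy=m["cy"],T=m["cam_to_world"])
E
```

```text
at [0.4859 0.01   0.1381] h 3.074 q [ 0.02  0.22 -0.28  1.07  0.    0.09] F [-0.6 -1.   0.8] w 0.0425 f 0.0 t 11.3
rot [[0.0, -0.0, 0.01], [0.0, -0.0, 0.01], [-0.0, -0.0, 0.01], [0.0, -0.0, 0.01], [0.0, 0.0, 0.0]] off [[-0.2, -0.01, 0.98], [-0.2, -0.01, 0.98], [-0.2, -0.01, 0.98], [-0.2, -0.01, 0.98], [0.0, -0.0, 0.6]]
rot [[0.0, 0.0, 0.0]] off [[0.0, -0.0, 0.6]]
```

View pics/w2.png

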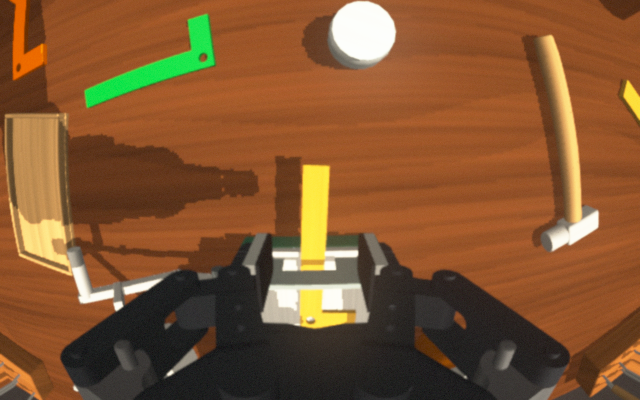

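Emit:
{"method": "servo_tool", "body": {
  "delta_rot": [
    [0,0,0.02],
    [0,0,0.02],
    [0,0,0],
    [0,0,0],
    [0,0,0]
  ],
  "offset": [
    [-0.2,0,1],
    [-0.2,0,1],
    [-0.2,0,1],
    [-0.2,0,1],
    [0,0,0.5]
  ],
  "jaw": [0,0,0,0,0]
}}

```text
clock: 11.85
tcp_pos: [0.5025, 0.0076, 0.0482]
ee_rot: [0.0, 0.047, 0.999, 0.0]
contact_force: [-0.9, 1.6, 0.3]
grip_width: 0.0424
finger_force: 0.0
```

Emit:
{"method": "servo_tool", "body": {
  "delta_rot": [
    [0,0,0],
    [0,0,0]
  ],
  "offset": [
    [0,0,0.5],
    [0,0,0]
  ],
  "jaw": [0,0]
}}

```text
clock: 12.05
tcp_pos: [0.5015, 0.0079, 0.0382]
ee_rot: [-0.001, 0.045, 0.999, 0.0]
contact_force: [-0.7, -0.3, 0.3]
grip_width: 0.0426
finger_force: 0.0
```

Emit:
{"method": "servo_tool", "body": {
  "delta_rot": [
    [0,0,0],
    [0,0,0],
    [0,0,0],
    [0,0,0]
  ],
  "offset": [
    [0,0,0],
    [0,0,0],
    [0,0,0],
    [0,0,0]
  ],
  "jaw": [-1,-1,-1,-1],
  "newtons": 60
}}

```text
clock: 12.45
tcp_pos: [0.5024, 0.008, 0.0394]
ee_rot: [0.001, 0.045, 0.999, 0.0]
contact_force: [-0.8, -1.1, 3.6]
grip_width: 0.0174
finger_force: 59.1
```

```bash
python3 - <<'E'
from h import *
m=np.load("w2m.npz");T=m["T"]
for nm,(u,v) in dict(end=(315,165),endL=(302,166),hole=(310,320)).items():
    a=np.array([u-m["cx"],v-m["cy"]]);r=np.hypot(*a);t=r/m["f"];c=np.r_[a/r*np.sin(t),np.cos(t)]
    w=T[:3,:3]@c;o=T[:3,3];print(nm,np.round(o+w*(.046-o[2])/w[2],4))
plan([])
E
```

```text
end [0.4592 0.011  0.046 ]
endL [0.4592 0.0009 0.046 ]
hole [ 0.6035 -0.0041  0.046 ]
at [0.5024 0.008  0.0394] h 3.052 q [ 0.02  0.34 -0.4   0.83 -0.    0.11] F [-0.8 -1.1  3.6] w 0.0174 f 59.1 t 12.45
```

Emit:
{"method": "servo_tool", "body": {
  "delta_rot": [
    [0,0,0],
    [0,0,0],
    [0,0,0],
    [0,0,0],
    [0,0,0]
  ],
  "offset": [
    [0,0,0],
    [0,0,0],
    [0,0,0.25],
    [0,0,0],
    [0,0,0]
  ],
  "jaw": [-0.2,-0.2,-0.2,-1,-1]
}}

```text
clock: 12.95
tcp_pos: [0.5015, 0.008, 0.0333]
ee_rot: [-0.001, 0.045, 0.999, -0.0]
contact_force: [-0.4, -0.6, -0.9]
grip_width: 0.0183
finger_force: 58.6
```

Emit:
{"method": "servo_tool", "body": {
  "delta_rot": [
    [0,0,0],
    [0,0,0],
    [0,0,0]
  ],
  "offset": [
    [0,0,0],
    [0,0,0],
    [0,0,0]
  ],
  "jaw": [-1,-1,-1]
}}

```text
clock: 13.25
tcp_pos: [0.5019, 0.008, 0.0337]
ee_rot: [-0.0, 0.045, 0.999, 0.0]
contact_force: [0.1, 0.2, -1.7]
grip_width: 0.0182
finger_force: 58.6
```

```bash
cat > ex.py <<'E'
from h import *
PR=np.array([.63225,-.00225]);PY=-.0334
rot=lambda a:np.array([[np.cos(a),-np.sin(a)],[np.sin(a),np.cos(a)]])
G=np.array([-.1010,0.0]) # grip point in plate frame
DH=np.pi+.004            # heading minus plate yaw (world)
def tcp(hole_p,th): # hole in press frame m, th rel press
    w=PR+rot(PY)@(np.array(hole_p)+rot(th)@G); return w,th+PY+DH
def hole(th,scale=1):
    d=.010-.004*np.sin(-2*th) ; d=max(d,.006)
    return np.array([-.092,.022])-rot(th)@np.array([-.01-d,.01+d])
Z=.0425
E
cat > p1.py <<'E'
from ex import *
th0=-.06
way=[]
s=arm.observe()["tcp_pos"]
way.append((s[0],s[1],Z,3.052,1))
a,h=tcp(hole(th0),th0);print("A",a,h);way.append((*a,Z,h,5))
for t in np.linspace(th0,-1.57,16)[1:]:
    a,h=tcp(hole(t),t);way.append((*a,Z,h,1))
print("B",a,h)
plan(way)
E
python3 p1.py
```

```text
A [0.45809163 0.01097296] 3.052192653589793
B [0.52369361 0.10442503] 1.542192653589793
at [0.5019 0.008  0.0337] h 3.052 q [ 0.02  0.35 -0.41  0.82  0.    0.11] F [ 0.1  0.2 -1.7] w 0.0182 f 58.6 t 13.25
rot [[0.0, -0.0, -0.0], [-0.0, 0.0, -0.0], [0.0, 0.0, -0.0], [-0.0, 0.0, -0.0], [0.0, 0.0, -0.0]] off [[0.0, 0.0, -0.44], [0.44, -0.01, -0.0], [0.44, -0.01, -0.0], [0.44, -0.01, -0.0], [0.44, -0.01, -0.0]]
rot [[0.0, 0.0, -0.0], [0.0, -0.0, 0.2], [0.0, -0.0, 0.2], [-0.0, -0.0, 0.2], [0.0, -0.0, 0.2]] off [[0.44, -0.01, -0.0], [0.11, 0.46, 0.0], [0.1, 0.46, 0.0], [0.1, 0.46, 0.0], [0.09, 0.45, 0.0]]
rot [[0.0, -0.0, 0.2], [0.0, -0.0, 0.2], [0.0, -0.0, 0.2], [-0.0, -0.0, 0.2], [0.0, -0.0, 0.2]] off [[0.08, 0.45, 0.0], [0.07, 0.44, 0.0], [0.06, 0.44, 0.0], [0.06, 0.43, 0.0], [0.05, 0.42, 0.0]]
rot [[0.0, -0.0, 0.2], [-0.0, -0.0, 0.2], [-0.0, -0.0, 0.2], [0.0, -0.0, 0.2], [-0.0, -0.0, 0.2]] off [[0.04, 0.41, 0.0], [0.04, 0.4, 0.0], [0.04, 0.39, 0.0], [0.03, 0.38, 0.0], [0.04, 0.38, 0.0]]
rot [[0.0, -0.0, 0.2]] off [[0.04, 0.37, 0.0]]
```

Emit:
{"method": "servo_tool", "body": {
  "delta_rot": [
    [0,0,0],
    [0,0,0]
  ],
  "offset": [
    [0,0,-0.45],
    [0,0,0]
  ],
  "jaw": [-1,-1]
}}

```text
clock: 13.45
tcp_pos: [0.5027, 0.0081, 0.0439]
ee_rot: [0.001, 0.045, 0.999, 0.0]
contact_force: [0.1, 0.1, -1.5]
grip_width: 0.0183
finger_force: 58.7
```

```bash
python3 - <<'E'
from h import *
im,d=cams.grab_frame("scene");m=cams.camera_model("wrist")
im2,d=cams.grab_frame("wrist")
cv2.imwrite("pics/b1.png",np.hstack([cv2.resize(im[140:240,225:325,::-1],(400,400),interpolation=cv2.INTER_CUBIC),cv2.resize(im2[150:350,220:420,::-1],(400,400),interpolation=cv2.INTER_CUBIC)]))
E
```

```text
(no output)
```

View pics/b1.png

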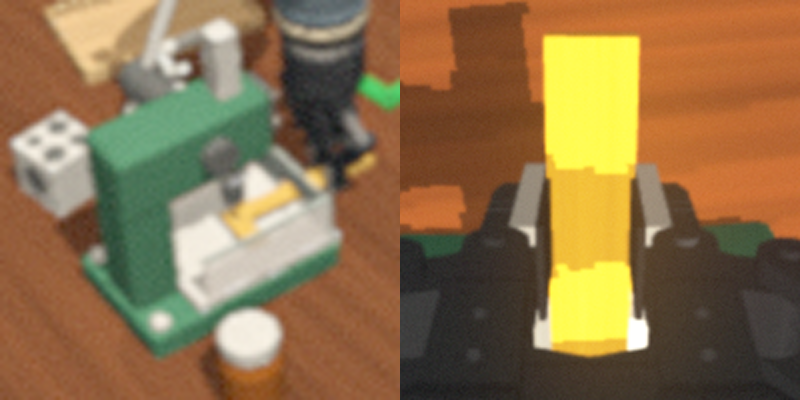

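The scene half shows the punch raised and the plate lifted; the wrist half shows the long leg centred between the pads at (590,220). Next I'll pull it out.

Emit:
{"method": "servo_tool", "body": {
  "delta_rot": [
    [0,0,0],
    [0,0,0],
    [0,0,0],
    [0,0,0],
    [0,0,0]
  ],
  "offset": [
    [0.44,0,0],
    [0.44,0,0],
    [0.44,0,0],
    [0.44,-0.04,0],
    [0.44,0,0]
  ],
  "jaw": [-1,-1,-1,-1,-1]
}}

```text
clock: 14.05
tcp_pos: [0.457, 0.0112, 0.0427]
ee_rot: [-0.0, 0.045, 0.999, 0.0]
contact_force: [0.2, -0.1, -2.0]
grip_width: 0.0179
finger_force: 58.7
```

Emit:
{"method": "servo_tool", "body": {
  "delta_rot": [
    [0,0,0.2],
    [0,0,0.2],
    [0,0,0.2],
    [0,0,0.2]
  ],
  "offset": [
    [0.11,0.46,0],
    [0.1,0.46,0],
    [0.1,0.46,0],
    [0.09,0.45,0]
  ],
  "jaw": [-1,-1,-1,-1]
}}

```text
clock: 14.45
tcp_pos: [0.4583, 0.0487, 0.0428]
ee_rot: [-0.0, 0.244, 0.97, 0.0]
contact_force: [0.8, 0.2, -2.1]
grip_width: 0.0183
finger_force: 58.7
```

```bash
python3 - <<'E'
from ex import *
way=[]
for t in np.linspace(-.06,-1.57,16)[5:]:
    a,h=tcp(hole(t),t);way.append((*a,Z,h,1))
a,h=tcp(hole(np.linspace(-.06,-1.57,16)[4]),np.linspace(-.06,-1.57,16)[4]);print("should",a,h)
plan(way)
E
```

```text
should [0.45899092 0.04810529] 2.6495259869231265
at [0.4583 0.0487 0.0428] h 2.648 q [ 0.11  0.28 -0.49  0.8   0.    0.6 ] F [ 0.8  0.2 -2.1] w 0.0183 f 58.7 t 14.45
rot [[0.0, -0.0, 0.2], [0.0, -0.0, 0.2], [0.0, -0.0, 0.2], [-0.0, -0.0, 0.2], [0.0, -0.0, 0.2]] off [[0.04, 0.44, 0.02], [0.07, 0.44, 0.0], [0.06, 0.44, 0.0], [0.06, 0.43, 0.0], [0.05, 0.42, 0.0]]
rot [[0.0, -0.0, 0.2], [-0.0, -0.0, 0.2], [-0.0, -0.0, 0.2], [0.0, -0.0, 0.2], [-0.0, -0.0, 0.2]] off [[0.04, 0.41, 0.0], [0.04, 0.4, 0.0], [0.04, 0.39, 0.0], [0.03, 0.38, 0.0], [0.04, 0.38, 0.0]]
rot [[0.0, -0.0, 0.2]] off [[0.04, 0.37, 0.0]]
```

No contact so far, so I'll carry on turning.

Emit:
{"method": "servo_tool", "body": {
  "delta_rot": [
    [0,0,0.2],
    [0,0,0.2],
    [0,0,0.2],
    [0,0,0.2]
  ],
  "offset": [
    [0.04,0.44,0],
    [0.07,0.44,0],
    [0.06,0.44,0],
    [0.06,0.43,0]
  ],
  "jaw": [-1,-1,-1,-1]
}}

```text
clock: 14.85
tcp_pos: [0.4756, 0.0794, 0.0428]
ee_rot: [-0.0, 0.432, 0.902, 0.0]
contact_force: [0.0, 0.0, -3.0]
grip_width: 0.018
finger_force: 58.7
```

```bash
python3 - <<'E'
from h import *
plan([])
im,d=cams.grab_frame("scene");im2,d=cams.grab_frame("side")
cv2.imwrite("pics/b2.png",np.hstack([cv2.resize(im[140:240,245:345,::-1],(400,400),interpolation=cv2.INTER_CUBIC),cv2.resize(im2[180:280,260:360,::-1],(400,400),interpolation=cv2.INTER_CUBIC)]))
E
```

```text
at [0.4756 0.0794 0.0428] h 2.248 q [ 0.17  0.31 -0.44  0.82  0.    1.06] F [ 0.  0. -3.] w 0.018 f 58.7 t 14.85
```

View pics/b2.png

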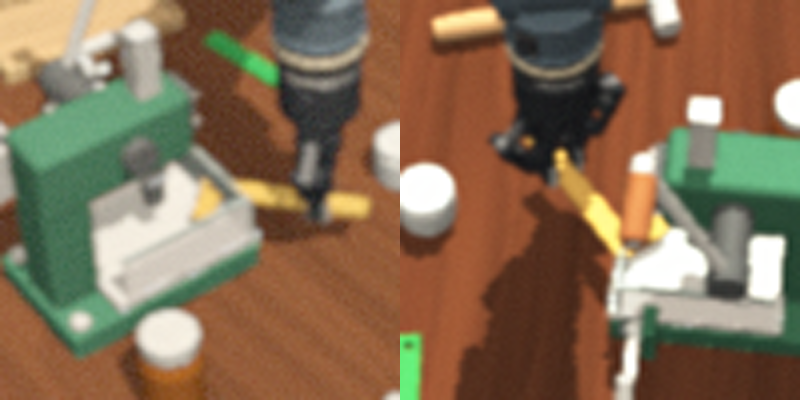

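In both views the plate is at about 45° in the opening, with the short leg still inside and nothing touching. I'll finish the turn and pull.

Emit:
{"method": "servo_tool", "body": {
  "delta_rot": [
    [0,0,0.2],
    [0,0,0.2],
    [0,0,0.2],
    [0,0,0.2],
    [0,0,0.2]
  ],
  "offset": [
    [0.05,0.42,0],
    [0.04,0.41,0],
    [0.04,0.4,0],
    [0.04,0.39,0],
    [0.03,0.38,0]
  ],
  "jaw": [-1,-1,-1,-1,-1]
}}

```text
clock: 15.45
tcp_pos: [0.5088, 0.1008, 0.0427]
ee_rot: [-0.0, 0.641, 0.768, -0.0]
contact_force: [-0.5, -0.2, -1.1]
grip_width: 0.0182
finger_force: 58.8
```

Emit:
{"method": "servo_tool", "body": {
  "delta_rot": [
    [0,0,0.2],
    [0,0,0.2],
    [0,0,0]
  ],
  "offset": [
    [0.04,0.38,0],
    [0.04,0.37,0],
    [0,-0.4,0]
  ],
  "jaw": [-1,-1,-1]
}}

```text
clock: 15.75
tcp_pos: [0.5169, 0.1046, 0.0427]
ee_rot: [0.0, 0.714, 0.701, 0.001]
contact_force: [0.3, 0.1, -2.4]
grip_width: 0.0182
finger_force: 58.8
```

Emit:
{"method": "servo_tool", "body": {
  "delta_rot": [
    [0,0,0],
    [0,0,0],
    [0,0,0],
    [0,0,0],
    [0,0,0]
  ],
  "offset": [
    [0,-0.5,0],
    [0,-0.5,0],
    [0,-0.5,0],
    [0,-0.4,0],
    [0,0,0]
  ],
  "jaw": [-1,-1,-1,-1,-1]
}}

```text
clock: 16.25
tcp_pos: [0.4762, 0.1054, 0.0428]
ee_rot: [-0.0, 0.713, 0.701, -0.0]
contact_force: [-0.3, 0.1, -2.0]
grip_width: 0.0183
finger_force: 58.8
```

```bash
python3 - <<'E'
from ex import *
plan([])
s=arm.observe();w=s["tcp_pos"][:2];q=s["ee_rot"];h=2*np.arctan2(q[2],q[1]);y=h-DH
hw=w-rot(y)@G;se=hw+rot(y)@[0,.042];print("hole,short end press",rot(-PY)@(hw-PR),rot(-PY)@(se-PR))
TY=-.207;TC=np.array([.4654,-.343]);hw=TC+rot(TY)@[.067,-.008];a=hw+rot(TY)@G;H=TY+DH
print("place",a,H)
plan([(.44,.09,.13,1.542,5),(.36,-.12,.14,2.6,12),(a[0],a[1],.12,H,13)])
E
```

```text
at [0.4762 0.1054 0.0428] h 1.553 q [ 0.22  0.32 -0.43  0.83  0.    1.81] F [-0.3  0.1 -2. ] w 0.0183 f 58.8 t 16.25
hole,short end press [-0.15840911  0.0013737 ] [-0.11641185  0.00185273]
place [ 0.43048164 -0.34384137] 2.9385926535897933
at [0.4762 0.1054 0.0428] h 1.553 q [ 0.22  0.32 -0.43  0.83  0.    1.81] F [-0.3  0.1 -2. ] w 0.0183 f 58.8 t 16.25
rot [[-0.0, 0.0, 0.0], [0.0, -0.0, 0.0], [0.0, -0.0, 0.0], [-0.0, -0.0, 0.0], [0.0, -0.0, 0.0]] off [[-0.16, -0.36, -0.87], [-0.16, -0.36, -0.87], [-0.16, -0.36, -0.87], [-0.16, -0.36, -0.87], [-0.16, -0.36, -0.87]]
rot [[-0.0, 0.0, -0.18], [0.0, 0.0, -0.18], [-0.0, 0.0, -0.18], [0.0, 0.0, -0.18], [0.0, 0.0, -0.18]] off [[-0.88, -0.31, -0.04], [-0.85, -0.38, -0.04], [-0.82, -0.46, -0.04], [-0.77, -0.53, -0.04], [-0.72, -0.59, -0.04]]
rot [[-0.0, 0.0, -0.18], [0.0, 0.0, -0.18], [0.0, 0.0, -0.18], [-0.0, 0.0, -0.18], [-0.0, 0.0, -0.18]] off [[-0.67, -0.66, -0.04], [-0.61, -0.71, -0.04], [-0.54, -0.76, -0.04], [-0.47, -0.81, -0.04], [-0.4, -0.85, -0.04]]
rot [[0.0, 0.0, -0.18], [-0.0, 0.0, -0.18], [0.0, 0.0, -0.05], [-0.0, 0.0, -0.05], [0.0, 0.0, -0.05]] off [[-0.32, -0.88, -0.04], [-0.25, -0.9, -0.04], [-0.68, -0.6, 0.08], [-0.66, -0.62, 0.08], [-0.64, -0.63, 0.08]]
rot [[-0.0, 0.0, -0.05], [0.0, 0.0, -0.05], [-0.0, 0.0, -0.05], [0.0, 0.0, -0.05], [0.0, 0.0, -0.05]] off [[-0.63, -0.65, 0.08], [-0.61, -0.67, 0.08], [-0.59, -0.68, 0.08], [-0.57, -0.7, 0.08], [-0.56, -0.71, 0.08]]
rot [[0.0, 0.0, -0.05], [0.0, 0.0, -0.05], [0.0, 0.0, -0.05], [-0.0, 0.0, -0.05], [-0.0, 0.0, -0.05]] off [[-0.54, -0.72, 0.08], [-0.52, -0.74, 0.08], [-0.5, -0.75, 0.08], [-0.48, -0.76, 0.08], [-0.46, -0.78, 0.08]]
```

Emit:
{"method": "servo_tool", "body": {
  "delta_rot": [
    [0,0,0],
    [0,0,0],
    [0,0,0],
    [0,0,0],
    [0,0,0]
  ],
  "offset": [
    [-0.16,-0.36,-0.87],
    [-0.16,-0.36,-0.87],
    [-0.16,-0.36,-0.87],
    [-0.16,-0.36,-0.87],
    [-0.16,-0.36,-0.87]
  ],
  "jaw": [-1,-1,-1,-1,-1]
}}

```text
clock: 16.75
tcp_pos: [0.4415, 0.0901, 0.1305]
ee_rot: [0.0, 0.714, 0.701, 0.0]
contact_force: [0.3, -0.5, -1.7]
grip_width: 0.0179
finger_force: 58.9
```

Emit:
{"method": "servo_tool", "body": {
  "delta_rot": [
    [0,0,-0.18],
    [0,0,-0.18],
    [0,0,-0.18],
    [0,0,-0.18],
    [0,0,-0.18]
  ],
  "offset": [
    [-0.88,-0.31,0],
    [-0.85,-0.38,0],
    [-0.82,-0.46,0],
    [-0.77,-0.53,0],
    [-0.72,-0.59,0]
  ],
  "jaw": [-1,-1,-1,-1,-1]
}}

```text
clock: 17.25
tcp_pos: [0.4094, 0.0018, 0.1299]
ee_rot: [0.0, 0.538, 0.843, 0.0]
contact_force: [-0.7, -0.8, -1.1]
grip_width: 0.0182
finger_force: 59.0
```

Emit:
{"method": "servo_tool", "body": {
  "delta_rot": [
    [0,0,-0.18],
    [0,0,-0.18],
    [0,0,-0.18],
    [0,0,-0.18],
    [0,0,-0.18]
  ],
  "offset": [
    [-0.67,-0.66,0],
    [-0.61,-0.71,0],
    [-0.54,-0.76,0],
    [-0.47,-0.81,0],
    [-0.4,-0.85,0]
  ],
  "jaw": [-1,-1,-1,-1,-1]
}}

```text
clock: 17.75
tcp_pos: [0.3779, -0.0866, 0.1299]
ee_rot: [0.0, 0.336, 0.942, 0.0]
contact_force: [0.3, -0.6, -1.9]
grip_width: 0.0184
finger_force: 59.0
```

Emit:
{"method": "servo_tool", "body": {
  "delta_rot": [
    [0,0,-0.18],
    [0,0,-0.18],
    [0,0,-0.05],
    [0,0,-0.05],
    [0,0,-0.05]
  ],
  "offset": [
    [-0.32,-0.88,0],
    [-0.25,-0.9,0],
    [-0.68,-0.6,0],
    [-0.66,-0.62,0],
    [-0.64,-0.63,0]
  ],
  "jaw": [-1,-1,-1,-1,-1]
}}

```text
clock: 18.25
tcp_pos: [0.3838, -0.1733, 0.1299]
ee_rot: [0.0, 0.215, 0.977, -0.0]
contact_force: [0.2, -0.9, -2.0]
grip_width: 0.018
finger_force: 59.0
```

Emit:
{"method": "servo_tool", "body": {
  "delta_rot": [
    [0,0,-0.05],
    [0,0,-0.05],
    [0,0,-0.05],
    [0,0,-0.05],
    [0,0,-0.05]
  ],
  "offset": [
    [-0.63,-0.65,0],
    [-0.61,-0.67,0],
    [-0.59,-0.68,0],
    [-0.57,-0.7,0],
    [-0.56,-0.71,0]
  ],
  "jaw": [-1,-1,-1,-1,-1]
}}

```text
clock: 18.75
tcp_pos: [0.4131, -0.2588, 0.1298]
ee_rot: [0.0, 0.154, 0.988, -0.0]
contact_force: [0.6, 0.0, -1.8]
grip_width: 0.0179
finger_force: 59.0
```

```bash
python3 - <<'E'
from ex import *
plan([(.4305,-.3438,.10,2.9386,6)])
im,d=cams.grab_frame("side");P=cloud("side",d)
im2,d2=cams.grab_frame("scene");P2=cloud("scene",d2)
cv2.imwrite("pics/c1.png",np.hstack([cv2.resize(im[290:390,230:330,::-1],(400,400),interpolation=cv2.INTER_CUBIC),cv2.resize(im2[100:200,220:320,::-1],(400,400),interpolation=cv2.INTER_CUBIC)]))
E
```

```text
at [ 0.4131 -0.2588  0.1298] h 2.833 q [-0.56  0.23 -0.29  1.05 -0.   -0.25] F [ 0.6  0.  -1.8] w 0.0179 f 59.0 t 18.75
rot [[-0.0, 0.0, -0.04], [-0.0, 0.0, -0.04], [0.0, 0.0, -0.04], [0.0, 0.0, -0.04], [0.0, 0.0, -0.04]] off [[-0.35, -0.63, 0.25], [-0.34, -0.64, 0.25], [-0.33, -0.64, 0.25], [-0.32, -0.65, 0.25], [-0.31, -0.65, 0.25]]
rot [[0.0, 0.0, -0.04]] off [[-0.3, -0.66, 0.25]]
```

View pics/c1.png

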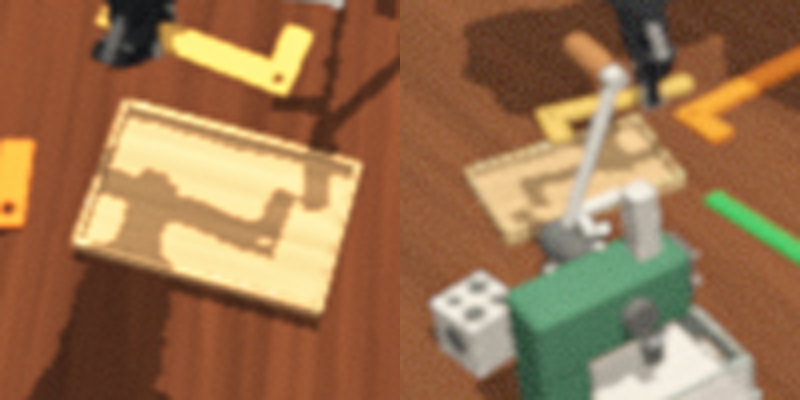

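The side half shows the plate held level, with the hole at (280,78), next to the tray whose rim corners are (125,100), (362,160), (325,318) and (75,243). I'll check both by numbers.

```bash
python3 - <<'E'
from ex import *
c=[onz("side",(230+(u+.5)/4-.5,290+(v+.5)/4-.5),z)[:2] for u,v,z in((125,100,.018),(362,160,.018),(325,312,.018),(75,240,.018))]
c=np.array(c);print(c.round(4).tolist(),"centre",c.mean(0),"yaw",np.arctan2(*(c[1]-c[0])[::-1]),np.arctan2(*(c[2]-c[3])[::-1]))
zz=.1298+.0053+.006
print("hole seen",onz("side",(230+280.5/4-.5,290+78.5/4-.5),zz))
w=np.array([.4131,-.2588]);y=2.833-DH;print("hole expected",w-rot(y)@G)
E
```

```text
[[0.3801, -0.2656], [0.5746, -0.3029], [0.5538, -0.4217], [0.3573, -0.38]] centre [ 0.46646914 -0.34253332] yaw -0.1894074728383469 -0.20874521032658044
hole seen [ 0.51177007 -0.28951269  0.1411    ]
hole expected [ 0.50920549 -0.28986019]
```

Emit:
{"method": "servo_tool", "body": {
  "delta_rot": [
    [0,0,-0.04],
    [0,0,-0.04],
    [0,0,-0.04],
    [0,0,-0.04],
    [0,0,-0.04]
  ],
  "offset": [
    [-0.35,-0.63,0.2],
    [-0.34,-0.64,0.2],
    [-0.33,-0.64,0.2],
    [-0.32,-0.65,0.2],
    [-0.31,-0.65,0.2]
  ],
  "jaw": [-1,-1,-1,-1,-1]
}}

```text
clock: 19.35
tcp_pos: [0.4273, -0.3284, 0.1095]
ee_rot: [-0.0, 0.104, 0.995, 0.0]
contact_force: [0.2, 0.0, -2.4]
grip_width: 0.0182
finger_force: 59.0
```

Emit:
{"method": "servo_tool", "body": {
  "delta_rot": [
    [0,0,-0.04],
    [0,0,0]
  ],
  "offset": [
    [-0.3,-0.66,0.2],
    [0,0,0]
  ],
  "jaw": [-1,-1]
}}

```text
clock: 19.55
tcp_pos: [0.4306, -0.3433, 0.1051]
ee_rot: [-0.0, 0.095, 0.995, 0.0]
contact_force: [-0.7, -0.5, -2.0]
grip_width: 0.0184
finger_force: 59.0
```

Emit:
{"method": "servo_tool", "body": {
  "delta_rot": [
    [0,0,0],
    [0,0,0],
    [0,0,0],
    [0,0,0],
    [0,0,0]
  ],
  "offset": [
    [0,0,1],
    [0,0,1],
    [0,0,1],
    [0,0,0.8],
    [0,0,0.3]
  ],
  "jaw": [-1,-1,-1,-1,-1]
}}

```text
clock: 20.05
tcp_pos: [0.4295, -0.3411, 0.0225]
ee_rot: [-0.001, 0.095, 0.995, 0.001]
contact_force: [-0.4, 0.6, -2.3]
grip_width: 0.0181
finger_force: 59.0
```

Emit:
{"method": "servo_tool", "body": {
  "delta_rot": [
    [0,0,0],
    [0,0,0],
    [0,0,0]
  ],
  "offset": [
    [0,0,0.3],
    [0,0,0.2],
    [0,0,0]
  ],
  "jaw": [-1,-1,-1]
}}

```text
clock: 20.35
tcp_pos: [0.4306, -0.3426, 0.0138]
ee_rot: [0.0, 0.095, 0.995, 0.0]
contact_force: [0.0, 0.6, -1.3]
grip_width: 0.0179
finger_force: 59.0
```

Still free at 13.8 mm, so I'll ease down until it touches.

Emit:
{"method": "servo_tool", "body": {
  "delta_rot": [
    [0,0,0],
    [0,0,0],
    [0,0,0]
  ],
  "offset": [
    [0,0,0.2],
    [0,0,0.15],
    [0,0,0]
  ],
  "jaw": [-1,-1,-1]
}}

```text
clock: 20.65
tcp_pos: [0.4304, -0.3426, 0.0064]
ee_rot: [-0.0, 0.095, 0.995, 0.0]
contact_force: [0.0, -0.5, -1.2]
grip_width: 0.0186
finger_force: 59.0
```

Emit:
{"method": "servo_tool", "body": {
  "delta_rot": [
    [0,0,0],
    [0,0,0]
  ],
  "offset": [
    [0,0,0.1],
    [0,0,0]
  ],
  "jaw": [-1,-1]
}}

```text
clock: 20.85
tcp_pos: [0.4306, -0.3428, 0.0054]
ee_rot: [0.0, 0.095, 0.995, -0.0]
contact_force: [-1.4, 1.8, 7.0]
grip_width: 0.0179
finger_force: 63.8
```

Emit:
{"method": "servo_tool", "body": {
  "delta_rot": [
    [0,0,0],
    [0,0,0],
    [0,0,0],
    [0,0,0],
    [0,0,0]
  ],
  "offset": [
    [0,0,0],
    [0,0,0],
    [0,0,0],
    [0,0,-0.1],
    [0,0,-0.3]
  ],
  "jaw": [-0.5,-0.4,-0.2,-0.2,-0.2]
}}

```text
clock: 21.35
tcp_pos: [0.4302, -0.3424, 0.0125]
ee_rot: [-0.0, 0.095, 0.996, 0.0]
contact_force: [-0.3, -0.1, 0.6]
grip_width: 0.0346
finger_force: 0.0
```

Emit:
{"method": "servo_tool", "body": {
  "delta_rot": [
    [0,0,0],
    [0,0,0],
    [0,0,0],
    [0,0,0],
    [0,0,0]
  ],
  "offset": [
    [0,0,-0.5],
    [0,0,-1],
    [0,0,-1],
    [0,0,-1],
    [0,0,-1]
  ],
  "jaw": [-0.2,-0.2,-0.2,-0.2,-0.2]
}}

```text
clock: 21.85
tcp_pos: [0.4306, -0.3427, 0.1044]
ee_rot: [0.0, 0.095, 0.996, -0.0]
contact_force: [-0.3, -0.0, 0.4]
grip_width: 0.0342
finger_force: 0.0
```

Emit:
{"method": "servo_tool", "body": {
  "delta_rot": [
    [0,0,0],
    [0,0,0],
    [0,0,0],
    [0,0,0],
    [0,0,0]
  ],
  "offset": [
    [0.5,0,-1],
    [1,0,0],
    [1,0,0],
    [1,0,0],
    [0,0,0]
  ],
  "jaw": [-0.2,-0.2,-0.2,-0.2,-0.2]
}}

```text
clock: 22.35
tcp_pos: [0.3599, -0.3288, 0.1236]
ee_rot: [-0.0, 0.095, 0.995, 0.0]
contact_force: [-0.3, 0.3, -1.0]
grip_width: 0.0342
finger_force: 0.0
```

```bash
python3 - <<'E'
from ex import *
plan([])
im,d=cams.grab_frame("side");P=cloud("side",d)
hsv=cv2.cvtColor(im,cv2.COLOR_RGB2HSV)
w=np.zeros((400,640),bool);w[300:372,240:330]=1
T=P-np.array([.466,-.3428,0]);t=T[...,:2]@rot(-.203).astype(float)  # world->tray
ins=w&(abs(t[...,0])<.09)&(abs(t[...,1])<.05)
print("median S tray",np.median(hsv[...,1][ins]))
m=(ins&(hsv[...,1]>np.median(hsv[...,1][ins])+50))
q=np.c_[t[m],P[...,2][m]];print(len(q),"z",np.percentile(q[:,2],[5,50,95]) if len(q) else 0)
if len(q):
    h,_,_=np.histogram2d(q[:,0],q[:,1],bins=[np.arange(-.1,.101,.01),np.arange(-.06,.061,.01)]);print(h.astype(int).T[::-1])
# plate orientation via minAreaRect; heights at both ends
    print(cv2.minAreaRect((q[:,:2]*1000).astype(np.float32)))
    for a,b in((-.1,-.04),(-.04,.02),(.02,.1)): k=(q[:,0]>a)&(q[:,0]<b);print(a,np.median(q[k,2]),k.sum())
E
```

```text
at [ 0.3599 -0.3288  0.1236] h 2.951 q [-0.74  0.24 -0.3   1.03 -0.   -0.55] F [-0.3  0.3 -1. ] w 0.0342 f 0.0 t 22.35
median S tray 89.0
91 z [0.00139105 0.00841492 0.20028397]
[[0 0 0 0 0 0 0 0 0 0 0 0 0 0 0 0 0 0 0 0]
 [0 0 0 0 0 0 0 0 0 0 0 0 0 0 0 0 0 0 0 0]
 [0 0 0 0 0 0 0 0 0 0 0 0 0 0 0 2 8 6 0 0]
 [0 0 0 0 0 0 0 0 0 0 0 0 0 0 0 0 7 5 0 0]
 [0 0 0 0 0 0 0 0 0 0 0 0 0 0 0 0 1 0 0 0]
 [0 0 0 0 0 0 0 0 0 0 0 0 0 0 0 0 0 0 0 0]
 [0 0 0 2 0 0 0 0 0 0 0 0 0 0 0 0 3 0 0 0]
 [0 1 2 5 3 3 3 4 4 4 4 4 3 3 2 2 3 2 0 0]
 [0 4 0 0 0 0 0 0 0 0 0 0 0 0 0 0 0 0 0 0]
 [0 1 0 0 0 0 0 0 0 0 0 0 0 0 0 0 0 0 0 0]
 [0 0 0 0 0 0 0 0 0 0 0 0 0 0 0 0 0 0 0 0]
 [0 0 0 0 0 0 0 0 0 0 0 0 0 0 0 0 0 0 0 0]]
((-6.031829833984375, 4.418487548828125), (169.12010192871094, 56.12027359008789), 5.439218997955322)
-0.1 0.011952960723962347 21
-0.04 0.006668485308369165 23
0.02 0.008469975935970542 47
```

```bash
python3 -c "
from workcell import job_done
print(job_done())"
```

```text
the job is handed in; nothing more can be done
None
```

The job is handed in at about 22 s of robot time, with no verdict returned: the depth image shows the brass plate in the tray (lying flat is expected, not measured), the lever was raised to its stop and the catch opened to its stop, and the arm made no contact with the doming block, jar, tin or hammer that I saw.

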